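# Turn the honing stone in its slide-jaw stand

## Task

The two-sided stone in the leaning honing stand shows its coarse brown side; it is wanted with the fine white side outward. First slide the jaw fully open by its red post, then lift the stone out, turn it about and set it back gently, standing on the ledge, flat against the back plate and up against the fixed jaw, and only then slide the jaw shut against it. Do not drop or bang the stone, and leave the mug, the funnel and the grey pusher where they stand.

Things in the scene. Friction and masses are not known exactly. Their poses are not given: they have to be found in the camera images.
- holder: Bamboo honing stand fixed to the counter; base plate 120 (x) x 250 (y) x 16 mm thick. Origin on the counter; z up, +x towards the person (the open side of the stand), +y the way in which the jaw opens. The base spans x -75 to 45 mm and y -80 to 170 mm.
- bed: Fixed leaning bed. Origin: ledge meets back plate, mid stone place, 36 mm over the counter. z runs up the back plate, leaning 30 deg from vertical, top towards holder -x; x points out of the plate, to the person and up; y = holder y. Plate: y -55 to 55, 10 mm thick, up to z = 75 mm. Ledge surface z = 0. A well-set stone has its centre at (11, 0, 65) mm here; free to grip above z = 75.
- fixed_jaw (a point): Centre of the stone-bearing face of the fixed aluminium jaw, at bed (13, -30, 25) mm; the face looks to bed +y. The jaw block spans bed x 0 to 26, y -52 to -30, z 0 to 50 mm.
- toe_lip (a point): Middle of the top of the toe lip, at bed (31, 0, 10) mm: a bamboo strip 10 mm high, bed x 27 to 35, y -30 to 30 mm. The stone's foot stands in the trough between it and the back plate, bed x 0 to 27 mm.
- jaw (a joint): Slide of the aluminium jaw along bed +y, m. 0 = shut on the 60 mm wide stone standing against the fixed jaw; 0.040 = fully open; stiff (3 N), stays where left; -0.008 = stop without stone. Its face is at bed y = 30 mm + joint; block 22 mm thick, bed z 0 to 50; behind it an arm (y 50 to 96 mm + joint, z 6 to 30) carries the red post.
- jaw_post (a point): Centre of the top end of the jaw's red plastic post: a round post of 14 mm diameter parallel to bed z, free from bed z = 30 to 98 mm; this point is at bed (13, 82 + joint, 98) mm, 52 mm beyond the stone's side.
- stone: Loose two-sided honing stone, 22 mm thick (x) x 60 mm wide (y) x 130 mm long (z), about 0.36 kg. Origin in the centre of its lower end, z along its length, upward at the start. Brown coarse half on its +x side, white fine half on its -x side. At the start it is clamped on the bed with its axes parallel to the bed's, brown side outward.
- stone_center (a point): Centre of the stone.
- fine_face (a point): Centre of the stone's white fine face (11 mm from the stone's centre). It must end up on the outer side (bed x = 22 mm).
- coarse_face (a point): Centre of the stone's brown coarse face. It must end up against the back plate.
- mug: Blue ceramic mug, 80 mm across, 92 mm high, with a handle; upright. Origin in the centre of its underside. Leave alone.
- funnel: Aluminium funnel standing mouth down, 92 mm across, 105 mm high. Origin in the centre of its mouth. Leave alone.
- pusher: Empty grey plastic pusher of the food processor, a hollow box 62 x 44 x 110 mm high, open at the top. Origin in the centre of its underside. Leave alone.
Not all that is in view belongs to the job. There is more than one size of the stone; the job needs the largest.

How it is judged:
By the outcome, as a careful person would: the job done as asked, in the order asked, and still so for the second after the job is handed in, with the robot touching nothing.
It also fails if it takes over 64 s, if anything falls off the work surface, if the arm or the gripper's body presses on something with over 40 N, if the wrist force passes 120 N, or if a joint passes its speed limit or range.

## Robot

A 7-joint arm with a two-finger parallel gripper is mounted at the origin on the work surface. World frame = base frame: x ahead of the robot, y to its left, z up, the work surface at z = 0. Lengths are in m, angles in rad, forces in N, time in s.
With the tool pointing down it reaches from about 0.425 to 1.025 m from the base axis. Payload 9.4 kg.
Tool frame: the origin (TCP) lies at the centre of the arm's flange, where the gripper is bolted on; the fingertips stand 186 mm ahead of it and the grasp point (between the pads) lies 167 mm ahead of it; z points along the fingers, y is the line along which they close (so a half turn about z gives the same grasp; the last joint's range is limited). The gripper opens to 93 mm and grips with 3 to 60 N. Pads are 15 mm wide; open, the fingers measure 128 mm over their backs; the gripper's body (75 mm by 188 mm) begins 65 mm behind the grasp point.
Start: joints at [1.186, 0.599, -0.003, 1.599, 0.002, 0.943, -0.08], TCP at [0.22, -0.691, 0.405] pointing down, gripper open.
Joint ranges: [-2.57, 2.57], [-0.35, 1.97], [-1.29, 1.29], [0.11, 2.56], [-1.05, 4.19], [0.11, 1.86], [-2.63, 2.63]. Speed limits (rad/s): [2.22, 2.22, 3.01, 3.01, 3.14, 3.14, 3.14].

## Interface

Orientations are given as a unit quaternion [x, y, z, w].
In Python, from cell import bot gives the robot as it stands.
- The arm moves only by the shell command python3 -m crank 'ROWS' [OPENING] [FORCE]. ROWS is JSON, a list of rows, each an object of numbers: "x", "y", "z": the shift along the tool's x, y, z in cm; "roll": the turn about the tool's z in rad. A call has 1 to 8 rows; each row is the pose to reach, as a shift and turn from the pose commanded when the call began, along the tool's axes at that moment; what a row does not reach only later rows make up. A row lasts 1/8 s, in which the tool goes at most 62.5 mm and 10.7 degrees, less where a joint would pass 70% of its speed; a pose out of reach is approached as far as the arm can. A call with a gripper value outside its range is refused whole. OPENING is the finger opening in cm, from 0 to 9.3, set as the call begins (- or left out, the last holds). The fingers move at their own pace and stop on an object; FORCE is the grip in N (left out, the last holds). Time passes only in rows, so rows that repeat a pose let the fingers close. It gives the time, the measured TCP pose, the force, the opening and the grip force at its end, in the units of the state.
- bot.read_state(): the state, without advancing time (a new reading comes with each control period).
- bot.camera(name): name is "scene" or "top" or "wrist"; returns a dict with "frame" (420x560x3 uint8, red, green, blue), "intrinsics" (3x3 intrinsics, pixels), "position" and "orientation" of the camera in the world. Camera axes: x right, y down, z forward; pixel columns grow to the right and rows downward; lengths in m; the calibration is good to about 2 mm. A picture is of the moment at which its call begins. There is no depth.
- bot.hand_in(): hands the job in; it is judged then, once.
The state is a dict: "time_s": time; "qpos": joint angles; "qd": joint speeds; "effort": joint torques, N m; "ee_pos": TCP position; "orientation": TCP orientation; "wrist_force": force on the tool from outside, world axes, zero at the start; "moment": the same for the moment, N m; "opening": finger opening in m; "finger_force": force on a finger pad.
Only numpy, scipy, OpenCV 4.12 (cv2) and the standard library are available. Lean on these libraries where they do the work, as an engineer would, in place of code of your own. Each camera call takes 0.05 s, during which the arm holds its last target. There are 200 camera calls.

## Working session

There is one attempt and no reset: what is moved stays moved. The work goes in short steps, Python scripts to look and compute and a shell command to move; the robot and the scene stay as the last step left them, time stands still between calls to the robot, and variables do not carry over. Pictures are saved under pics/ and viewed, at most 11 in all, crops included, and the job is handed in when it is done.

```bash
ls; mkdir -p pics; python3 - <<'E'
from cell import bot
import cv2,json,pickle
for n in("scene","top"):
    c=bot.camera(n);cv2.imwrite(f"pics/{n}0.png",c["frame"][...,::-1]);print(n,c["intrinsics"],c["position"],c["orientation"]);pickle.dump(c,open(n+"0.pkl","wb"))
print(bot.read_state())
E
```

```text
pics
scene [[426.83849526   0.         274.13891066]
 [  0.         426.83849526 216.48095834]
 [  0.           0.           1.        ]] [ 1.30462477 -0.09328036  0.79628921] [ 0.69960892  0.60549731 -0.24452704 -0.29004636]
top [[422.99859312   0.         285.15213878]
 [  0.         422.99859312 202.8068932 ]
 [  0.           0.           1.        ]] [0.47018987 0.01285364 1.05240232] [ 0.71589755 -0.69407074  0.05858472 -0.04821132]
{'time_s': 0.1, 'qpos': array([ 1.18631532,  0.60008025, -0.002532  ,  1.6000024 ,  0.00176549,
        0.94289588, -0.07978025]), 'qd': array([-1.41714800e-03, -2.50433740e-03,  7.14407336e-05, -2.24167397e-03,
        7.19040009e-05, -1.47407646e-03, -1.63797957e-03]), 'effort': array([ 5.24281320e-03, -7.66559100e+01,  1.50211327e+00, -2.52938694e+01,
       -5.23910648e-02,  1.36022503e-02,  4.88331705e-05]), 'ee_pos': array([ 0.21959762, -0.69078014,  0.40393788]), 'orientation': array([ 9.88178253e-01,  1.53307738e-01, -1.58973336e-04, -6.73302753e-04]), 'wrist_force': array([ 0.49209645, -0.27937086, -0.28088624]), 'moment': array([-0.02570926, -0.03714232,  0.00319693]), 'finger_force': 0.0, 'opening': 0.09265198478149395}
```

View pics/scene0.png

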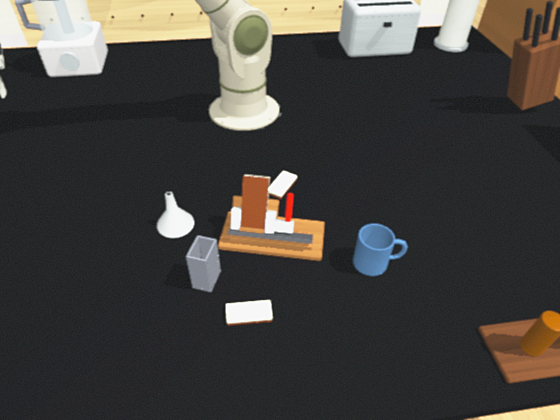

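View pics/top0.png

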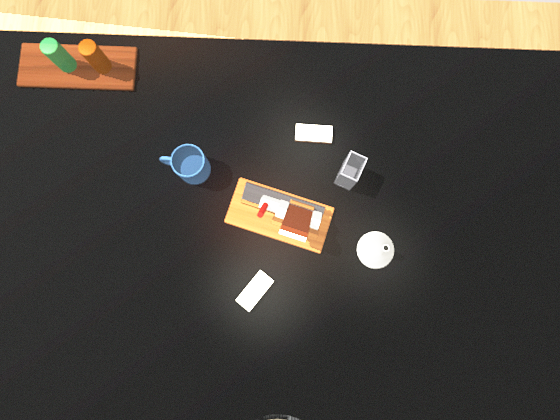

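```bash
python3 - <<'E'
import cv2,numpy as np
a=cv2.imread("pics/top0.png")[170:260,215:345];b=cv2.imread("pics/scene0.png")[165:265,210:340]
f=lambda i:cv2.resize(i,None,fx=6,fy=6,interpolation=cv2.INTER_CUBIC)
a=f(a);b=f(b)
cv2.imwrite("pics/ca.png",a);cv2.imwrite("pics/cb.png",b)
E
```

```text
(no output)
```

View pics/ca.png

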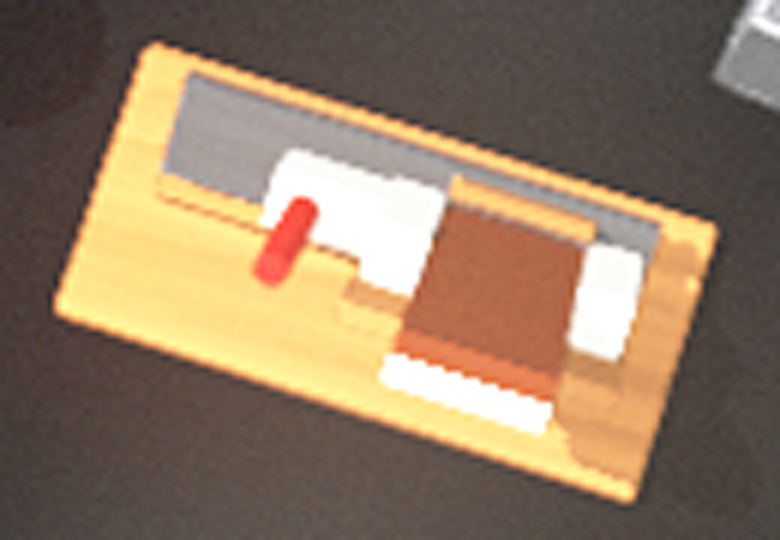

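View pics/cb.png

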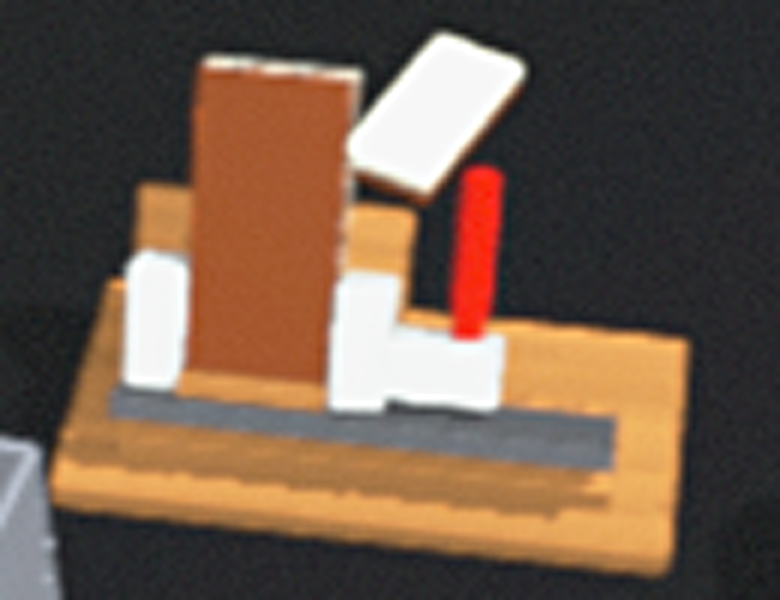

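```bash
cat > h.py <<'E'
import numpy as np
from scipy.spatial.transform import Rotation as R
from scipy.optimize import least_squares
def proj(c,P):
    p=R.from_quat(c["orientation"]).inv().apply(np.atleast_2d(P)-c["position"]);K=c["intrinsics"]
    return p[:,:2]/p[:,2:]*[K[0,0],K[1,1]]+K[:2,2]
def bed(v):  # v: x,y,yaw,bx -> R,t of bed in world
    Rz=R.from_euler("z",v[2]);return Rz*R.from_euler("y",-np.pi/6),np.array([v[0],v[1],0])+Rz.apply([v[3],0,.036])
def hol(v,P): return R.from_euler("z",v[2]).apply(np.array(P)/1e3)+[v[0],v[1],0]
def bw(v,P): r,t=bed(v);return r.apply(np.array(P)/1e3)+t
E
python3 - <<'E'
import pickle;from h import *
t=pickle.load(open("top0.pkl","rb"));s=pickle.load(open("scene0.pkl","rb"))
ft=lambda a:(np.array(a)+.5)/6-.5+[215,170]
fs=lambda a:(np.array(a)+.5)/6-.5+[210,165]
H=[(45,170,16),(45,-80,16),(-75,-80,16),(-75,170,16)];Ht=ft([(152,43),(717,230),(632,500),(57,312)])
B=[(22,30,130),(22,-30,130),(0,30,130),(0,-30,130),(13,82,98)];Bt=ft([(405,333),(562,378),(383,381),(547,432),(272,268)])
Hs=fs([(688,342)]);Bs=fs([(354,82),(202,71),(363,70),(207,58),(482,172)])
def f(v):
    return np.concatenate([proj(t,hol(v,H))-Ht,proj(t,bw(v,B))-Bt,proj(s,hol(v,H[3:]))-Hs,proj(s,bw(v,B))-Bs])
r=least_squares(lambda v:f(v).ravel(),[.45,0,-.2,0]);print(r.x);print(f(r.x).round(1));np.save("v.npy",r.x)
v=r.x;print("post",bw(v,(13,82,98)),"stone ctr",bw(v,(11,0,65)),bed(v)[0].as_matrix().round(3))
def ray(c,u,z):
    d=R.from_quat(c["orientation"]).apply([(u[0]-c["intrinsics"][0,2])/c["intrinsics"][0,0],(u[1]-c["intrinsics"][1,2])/c["intrinsics"][1,1],1]);return c["position"]+d*(z-c["position"][2])/d[2]
print("mug rim",ray(t,(189,160),.092),"funnel",ray(t,(376,250),.03),"pusher top",ray(t,(355,162),.11))
E
```

```text
[ 0.60058802 -0.03408058 -0.28909534 -0.00446794]
[[-0.4 -0.7]
 [ 0.8 -0.6]
 [ 0.4  0.7]
 [-0.7 -0.2]
 [-1.  -1.1]
 [-0.2  0.3]
 [-0.2 -0.2]
 [-0.8  0.2]
 [-0.2  0.2]
 [-0.3 -0.9]
 [-0.6  0. ]
 [-0.9 -0.7]
 [-0.8  0.4]
 [ 0.  -0.1]
 [-0.3  0.1]]
post [0.583507   0.05654994 0.12737049] stone ctr [ 0.57428512 -0.02625736  0.09779165] [[ 0.83   0.285 -0.479]
 [-0.247  0.959  0.143]
 [ 0.5    0.     0.866]]
mug rim [0.71007076 0.22723003 0.092     ] funnel [ 0.51809847 -0.22242689  0.03      ] pusher top [ 0.71377943 -0.15623115  0.11      ]
```

```bash
cat >> h.py <<'E'
def go(P,frame="bed",flip=0):
    """shift (cm, tool axes) and roll taking the grasp point to P (mm in bed/holder, m in world)"""
    from cell import bot
    v=np.load("v.npy");s=bot.read_state();T=R.from_quat(s["orientation"])
    w={"bed":bw,"hol":hol}[frame](v,P) if frame!="w" else np.array(P)
    d=T.inv().apply(w-(s["ee_pos"]+T.apply([0,0,.167])))*100
    tx=T.apply([1,0,0]);roll=-((v[2]+np.pi*flip)-np.arctan2(tx[1],tx[0]));roll=(roll+np.pi)%(2*np.pi)-np.pi
    print("shift",d.round(2),"roll",roll.round(3),"t",s["time_s"],"q",s["qpos"].round(2),"F",s["wrist_force"].round(1))
def where():
    from cell import bot
    v=np.load("v.npy");s=bot.read_state();r,t=bed(v);g=s["ee_pos"]+R.from_quat(s["orientation"]).apply([0,0,.167])
    print("bed mm",(r.inv().apply(g-t)*1e3).round(1),"F hol",R.from_euler("z",-v[2]).apply(s["wrist_force"]).round(1),"open",s["opening"],"ff",s["finger_force"],"t",s["time_s"])
E
python3 -c "
from h import *
v=np.load('v.npy');p=bw(v,(13,82,90));p[2]=.235;print(p);go(p,'w')"
```

```text
[0.58734101 0.0554096  0.235     ]
shift [ 57.66 -59.95   0.27] roll 0.597 t 0.1 q [ 1.19  0.6  -0.    1.6   0.    0.94 -0.08] F [ 0.5 -0.3 -0.3]
```

```bash
python3 -m crank '[{"x":4,"y":-4},{"x":8,"y":-8.3,"roll":0.1},{"x":12,"y":-12.5,"roll":0.2},{"x":16,"y":-16.6,"roll":0.3},{"x":20,"y":-20.8,"roll":0.4},{"x":24,"y":-25,"roll":0.5},{"x":28,"y":-29.2,"roll":0.597},{"x":32,"y":-33.3,"roll":0.597}]' 2.6
python3 -m crank '[{"x":0,"y":0}]'; python3 -c "
from h import *
v=np.load('v.npy');p=bw(v,(13,82,90));p[2]=.235;go(p,'w')"
```

```text
shift [ 57.66 -59.95   0.27] roll 0.597 t 0.1 q [ 1.19  0.6  -0.    1.6   0.    0.94 -0.08] F [ 0.5 -0.3 -0.3]invalid input at $[0]: expected keys x, y, z, roll
invalid input at $[0]: expected keys x, y, z, roll
```

```bash
python3 -m crank '[{"x":4,"y":-4,"z":0,"roll":0},{"x":8,"y":-8.3,"z":0,"roll":0.1},{"x":12,"y":-12.5,"z":0,"roll":0.2},{"x":16,"y":-16.6,"z":0,"roll":0.3},{"x":20,"y":-20.8,"z":0,"roll":0.4},{"x":24,"y":-25,"z":0,"roll":0.5},{"x":28,"y":-29.2,"z":0,"roll":0.597},{"x":32,"y":-33.3,"z":0,"roll":0.597}]' 2.6
python3 -m crank '[{"x":0,"y":0,"z":0,"roll":0}]'; python3 -c "
from h import *
v=np.load('v.npy');p=bw(v,(13,82,90));p[2]=.235;go(p,'w')"
```

```text
time_s: 1.1
ee_pos: [0.4243, -0.2747, 0.4046]
orientation: [0.989, -0.145, -0.0, 0.0]
wrist_force: [1.5, -0.4, -0.4]
opening: 0.0264
finger_force: 0.0
time_s: 1.23
ee_pos: [0.4258, -0.2725, 0.4045]
orientation: [0.99, -0.14, -0.0, -0.001]
wrist_force: [-0.3, -0.5, 0.0]
opening: 0.0259
finger_force: 0.0
shift [  6.42 -35.96   0.3 ] roll 0.008 t 1.225 q [ 0.37  0.34  0.12  2.1  -0.06  0.71 -1.32] F [-0.3 -0.5  0. ]
```

```bash
python3 -m crank '[{"x":1,"y":-5.5,"z":0,"roll":0.008},{"x":2,"y":-11,"z":0,"roll":0.008},{"x":3,"y":-16.5,"z":0,"roll":0.008},{"x":4,"y":-22,"z":0,"roll":0.008},{"x":5,"y":-27.5,"z":0,"roll":0.008},{"x":6,"y":-33,"z":0,"roll":0.008},{"x":6.4,"y":-36,"z":0.3,"roll":0.008},{"x":6.4,"y":-36,"z":0.3,"roll":0.008}]'
python3 - <<'E'
from h import *
from cell import bot
import cv2
v=np.load('v.npy');go((13,82,90));where()
c=bot.camera("wrist");print(proj(c,bw(v,[(13,82,98),(22,30,130),(22,-30,130)])))
cv2.imwrite("pics/w1.png",cv2.resize(c["frame"][...,::-1],None,fx=1.4,fy=1.4))
E
```

```text
time_s: 2.22
ee_pos: [0.5885, 0.0517, 0.4009]
orientation: [0.989, -0.147, -0.0, -0.0]
wrist_force: [-1.0, -1.1, -0.2]
opening: 0.0259
finger_force: 0.0
shift [-0.19 -0.32 11.35] roll -0.005 t 2.225 q [-0.24  0.44  0.08  1.92 -0.05  0.78 -2.  ] F [-1.  -1.1 -0.2]
bed mm [ 71.5  78.8 187.3] F hol [-0.6 -1.4 -0.2] open 0.025880668879007262 ff 0.0 t 2.225
[[279.87779452 222.06378738]
 [346.3640498  245.30642031]
 [423.52729497 244.98031887]]
```

View pics/w1.png

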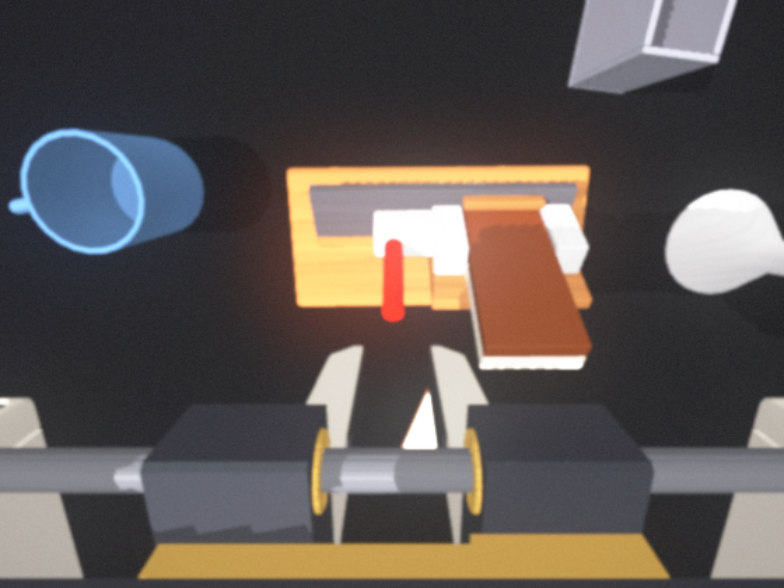

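```bash
python3 -m crank '[{"x":-0.2,"y":-0.3,"z":4,"roll":0},{"x":-0.2,"y":-0.3,"z":8,"roll":0},{"x":-0.2,"y":-0.3,"z":10.3,"roll":0},{"x":-0.2,"y":-0.3,"z":11.3,"roll":0},{"x":-0.2,"y":-0.3,"z":11.3,"roll":0}]'
python3 -m crank '[{"x":0,"y":0,"z":0,"roll":0},{"x":0,"y":0,"z":0,"roll":0},{"x":0,"y":0,"z":0,"roll":0},{"x":0,"y":0,"z":0,"roll":0}]' 0 25; python3 -c "
from h import *
where();go((13,122,90))"
```

```text
time_s: 2.9
ee_pos: [0.5866, 0.0524, 0.2886]
orientation: [0.989, -0.149, -0.0, 0.0]
wrist_force: [0.2, 0.3, 1.4]
opening: 0.0261
finger_force: 0.0
time_s: 3.4
ee_pos: [0.5872, 0.0542, 0.2897]
orientation: [0.989, -0.148, 0.001, -0.001]
wrist_force: [1.4, 2.5, 6.9]
opening: 0.0132
finger_force: 25.0
bed mm [14.6 81.  91.7] F hol [0.6 2.8 6.9] open 0.013231479872626097 ff 25.005264580249786 t 3.4
shift [-0.08 -4.1   0.23] roll -0.007 t 3.4 q [-0.23  0.59  0.06  2.02 -0.06  0.54 -1.99] F [1.4 2.5 6.9]
```

```bash
python3 -m crank '[{"x":0,"y":-0.5,"z":0,"roll":0},{"x":0,"y":-1.2,"z":0,"roll":0},{"x":0,"y":-1.9,"z":0,"roll":0},{"x":0,"y":-2.6,"z":0,"roll":0},{"x":0,"y":-3.3,"z":0,"roll":0},{"x":0,"y":-3.8,"z":0,"roll":0},{"x":0,"y":-4.1,"z":0,"roll":0},{"x":0,"y":-4.1,"z":0,"roll":0}]';python3 -c "
from h import *
where()"
```

```text
time_s: 4.4
ee_pos: [0.5987, 0.0923, 0.2896]
orientation: [0.989, -0.148, 0.0, 0.0]
wrist_force: [-1.3, -1.0, 9.4]
opening: 0.0133
finger_force: 25.0
bed mm [ 14.5 120.6  91.7] F hol [-1.  -1.3  9.4] open 0.013323932463475692 ff 25.013688504695892 t 4.4
```

```bash
python3 -m crank '[{"x":0,"y":-0.15,"z":0,"roll":0},{"x":0,"y":-0.3,"z":0,"roll":0},{"x":0,"y":-0.3,"z":0,"roll":0}]';python3 -c "
from h import *
where()"
```

```text
time_s: 4.78
ee_pos: [0.5992, 0.0935, 0.2896]
orientation: [0.989, -0.149, -0.0, 0.001]
wrist_force: [-4.1, -6.6, 11.0]
opening: 0.0134
finger_force: 25.0
bed mm [ 14.4 121.4  91.6] F hol [-2.1 -7.5 11. ] open 0.013355717822684882 ff 25.029112994670868 t 4.775
```

```bash
python3 -m crank '[{"x":0,"y":0.25,"z":0,"roll":0},{"x":0,"y":0.25,"z":0,"roll":0},{"x":0,"y":0.25,"z":0,"roll":0},{"x":0,"y":0.25,"z":-3,"roll":0},{"x":0,"y":0.25,"z":-8,"roll":0},{"x":0,"y":0.25,"z":-11,"roll":0},{"x":0,"y":0.25,"z":-11,"roll":0}]' 2.6;python3 -c "
from h import *
where();go((11,0,105))"
```

```text
time_s: 5.65
ee_pos: [0.5993, 0.0935, 0.401]
orientation: [0.989, -0.148, 0.002, -0.001]
wrist_force: [0.8, 0.2, 0.2]
opening: 0.0256
finger_force: 0.0
bed mm [ 70.8 122.3 187.7] F hol [0.7 0.4 0.2] open 0.025585462553176456 ff 0.0 t 5.65
shift [-0.98 12.26 10.12] roll -0.008 t 5.65 q [-0.31  0.46  0.09  1.89 -0.06  0.79 -2.06] F [0.8 0.2 0.2]
```

```bash
python3 -m crank '[{"x":-0.5,"y":5,"z":0,"roll":0},{"x":-1,"y":10,"z":0,"roll":0},{"x":-1,"y":12.2,"z":0,"roll":0},{"x":-1,"y":12.2,"z":4,"roll":0},{"x":-1,"y":12.2,"z":7,"roll":0},{"x":-1,"y":12.2,"z":9,"roll":0},{"x":-1,"y":12.2,"z":10.1,"roll":0},{"x":-1,"y":12.2,"z":10.1,"roll":0}]' 9.3;python3 -c "
from h import *
where();go((11,0,105))"
```

```text
time_s: 6.65
ee_pos: [0.5536, -0.0201, 0.2968]
orientation: [0.989, -0.148, -0.001, 0.0]
wrist_force: [-0.3, -0.3, -0.3]
opening: 0.0927
finger_force: 0.0
bed mm [ 8.000e+00 -1.000e-01  1.037e+02] F hol [-0.2 -0.4 -0.3] open 0.09268500807123756 ff 0.0 t 6.65
shift [ 0.19 -0.01 -0.27] roll -0.008 t 6.65 q [-0.11  0.55  0.07  2.09 -0.07  0.51 -1.86] F [-0.3 -0.3 -0.3]
```

```bash
python3 -m crank '[{"x":0.2,"y":0,"z":-0.2,"roll":0},{"x":0.2,"y":0,"z":-0.2,"roll":0},{"x":0.2,"y":0,"z":-0.2,"roll":0},{"x":0.2,"y":0,"z":-0.2,"roll":0},{"x":0.2,"y":0,"z":-0.2,"roll":0},{"x":0.2,"y":0,"z":-0.2,"roll":0}]' 0 12;python3 -c "
from h import *
where();a=np.radians([0,6,12,18,24,30])
p=lambda t:(-62*np.cos(t)+85.4*np.sin(t),62*np.sin(t)+85.4*np.cos(t))
for t in a: print(np.round((np.array(p(t))-p(0))/10,2))"
```

```text
time_s: 7.4
ee_pos: [0.5555, -0.0211, 0.3001]
orientation: [0.989, -0.148, 0.0, 0.0]
wrist_force: [-0.5, -0.6, 5.7]
opening: 0.0599
finger_force: 12.0
bed mm [ 11.8  -0.4 105.3] F hol [-0.3 -0.7  5.7] open 0.05993352999613724 ff 11.991333025507629 t 7.4
[0. 0.]
[0.93 0.6 ]
[1.91 1.1 ]
[2.94 1.5 ]
[4.01 1.78]
[5.1  1.96]
```

```bash
python3 -m crank '[{"x":0.45,"y":0,"z":-0.3,"roll":0},{"x":0.93,"y":0,"z":-0.6,"roll":0},{"x":1.4,"y":0,"z":-0.87,"roll":0},{"x":1.91,"y":0,"z":-1.1,"roll":0},{"x":2.4,"y":0,"z":-1.3,"roll":0},{"x":2.94,"y":0,"z":-1.5,"roll":0},{"x":2.94,"y":0,"z":-1.5,"roll":0}]';python3 -c "
from h import *
where()"
python3 -m crank '[{"x":0.5,"y":0,"z":-0.15,"roll":0},{"x":1.07,"y":0,"z":-0.28,"roll":0},{"x":1.6,"y":0,"z":-0.38,"roll":0},{"x":2.16,"y":0,"z":-0.46,"roll":0},{"x":2.16,"y":0,"z":-0.46,"roll":0}]';python3 - <<'E'
from h import *
from cell import bot
import cv2
where()
for n in("scene","wrist"):
  c=bot.camera(n);f=c["frame"][...,::-1]
  if n=="scene":f=cv2.resize(f[110:290,170:370],None,fx=3,fy=3,interpolation=cv2.INTER_CUBIC)
  cv2.imwrite(f"pics/{n}2.png",f)
E
```

```text
time_s: 8.28
ee_pos: [0.5842, -0.0298, 0.3149]
orientation: [0.989, -0.148, 0.001, -0.0]
wrist_force: [0.7, 0.5, -4.4]
opening: 0.06
finger_force: 12.0
bed mm [ 45.3  -0.5 103. ] F hol [ 0.5  0.7 -4.4] open 0.05995829705251683 ff 11.997708650305867 t 8.275
time_s: 8.9
ee_pos: [0.6049, -0.0361, 0.3194]
orientation: [0.989, -0.148, 0.001, -0.0]
wrist_force: [0.4, 0.6, -3.4]
opening: 0.0597
finger_force: 12.0
bed mm [66.3 -0.7 96.1] F hol [ 0.2  0.7 -3.4] open 0.05971432115263148 ff 11.998225450515747 t 8.9
```

View pics/scene2.png

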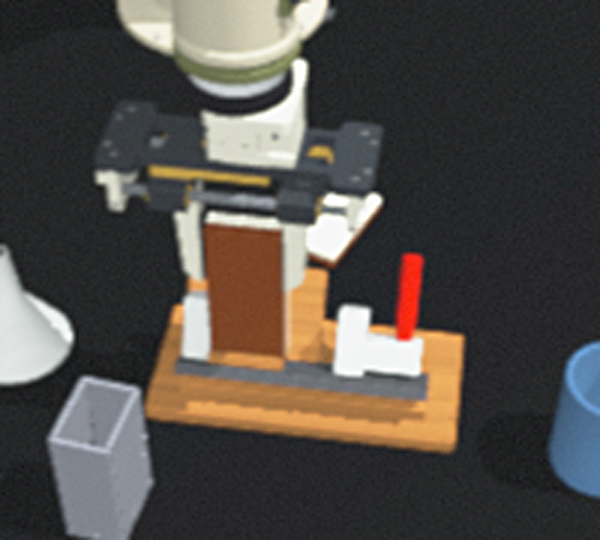

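```bash
python3 - <<'E'
import pickle;from h import *
s=pickle.load(open("scene0.pkl","rb"));v=np.load("v.npy")
g=bw(v,(66.3,-.7,96.1))
for th in(-30,-15,-7,0,10):
    r=R.from_euler("z",v[2])*R.from_euler("y",th,degrees=True)
    P=r.apply(np.array([(11,-30,25),(11,30,25),(11,30,-105),(11,-30,-105),(-11,-30,25),(-11,30,25)])/1e3)+g
    print(th,((proj(s,P)-[170,110])*3+1).round().tolist())
E
```

```text
-30 [[202.0, 223.0], [283.0, 231.0], [271.0, 400.0], [193.0, 391.0], [208.0, 217.0], [287.0, 225.0]]
-15 [[200.0, 229.0], [282.0, 238.0], [276.0, 388.0], [200.0, 379.0], [206.0, 216.0], [286.0, 224.0]]
-7 [[199.0, 233.0], [281.0, 242.0], [279.0, 378.0], [204.0, 369.0], [205.0, 217.0], [286.0, 225.0]]
0 [[198.0, 237.0], [280.0, 246.0], [282.0, 368.0], [207.0, 360.0], [204.0, 218.0], [285.0, 226.0]]
10 [[197.0, 244.0], [279.0, 252.0], [285.0, 351.0], [212.0, 343.0], [203.0, 220.0], [284.0, 228.0]]
```

```bash
python3 -m crank '[{"x":0,"y":0,"z":-0.5,"roll":0},{"x":0,"y":0,"z":-1.5,"roll":0},{"x":0,"y":0,"z":-3.5,"roll":0},{"x":0,"y":0,"z":-5.5,"roll":0},{"x":0,"y":0,"z":-7.5,"roll":0},{"x":0,"y":0,"z":-9.2,"roll":0},{"x":0,"y":0,"z":-10,"roll":0},{"x":0,"y":0,"z":-10,"roll":0}]';python3 - <<'E'
from h import *
from cell import bot
import cv2
where();go((11,0,105),flip=1)
c=bot.camera("scene");f=c["frame"][...,::-1]
f=cv2.resize(f[90:270,190:340],None,fx=4,fy=4,interpolation=cv2.INTER_CUBIC)[:600]
cv2.imwrite("pics/s3.png",f)
E
```

```text
time_s: 10.0
ee_pos: [0.6042, -0.036, 0.4198]
orientation: [0.989, -0.148, 0.0, -0.0]
wrist_force: [0.1, 0.9, -4.3]
opening: 0.0598
finger_force: 12.0
bed mm [115.8  -0.8 183.4] F hol [-0.2  0.8 -4.3] open 0.05975890868991347 ff 11.997053772211075 t 10.0
shift [-5.17 -0.03 12.03] roll 3.133 t 10.0 q [-0.1   0.44  0.1   1.87 -0.06  0.83 -1.85] F [ 0.1  0.9 -4.3]
```

View pics/s3.png

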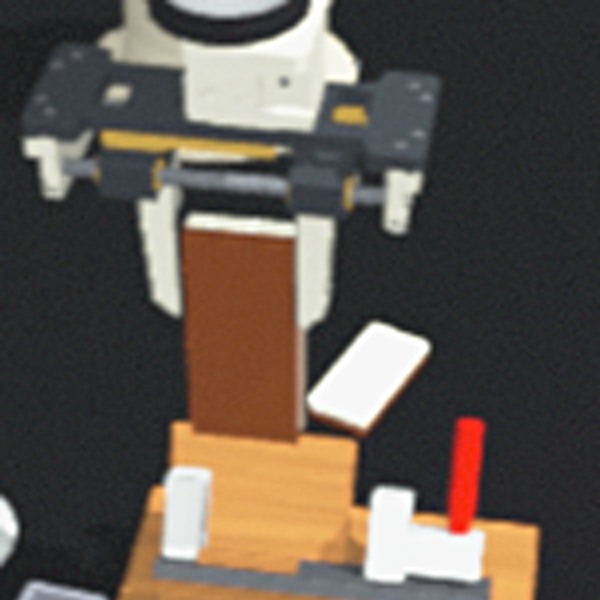

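```bash
python3 - <<'E'
import pickle;from h import *
s=pickle.load(open("scene0.pkl","rb"));v=np.load("v.npy")
g=bw(v,(115.8,-.8,183.4))
obs=(np.array([(183,229),(296,237),(298,440),(190,431),(186,214),(298,224)])+.5)/4-.5+[190,90]
def f(u):
    r=R.from_euler("z",v[2]+u[4])*R.from_euler("y",u[0])*R.from_euler("x",u[5])
    P=r.apply(np.array([(11,-30,25),(11,30,25),(11,30,-105),(11,-30,-105),(-11,-30,25),(-11,30,25)])/1e3)+g+R.from_euler("z",v[2]).apply(u[1:4])
    return (proj(s,P)-obs)
F=lambda u:np.r_[f(u).ravel(),(u[1:4])/.002*.7,u[4:]/.02]
r=least_squares(F,np.zeros(6));print(np.degrees(r.x[[0,4,5]]),r.x[1:4]*1e3,f(r.x).round(1))
E
python3 -m crank '[{"x":1,"y":0,"z":0,"roll":-0.1},{"x":2,"y":0,"z":0,"roll":-0.28},{"x":3,"y":0,"z":0,"roll":-0.46},{"x":3,"y":0,"z":0,"roll":-0.64},{"x":3,"y":0,"z":0,"roll":-0.82},{"x":3,"y":0,"z":0,"roll":-1.0},{"x":3,"y":0,"z":0,"roll":-1.18},{"x":3,"y":0,"z":0,"roll":-1.36}]'
python3 -m crank '[{"x":0,"y":0,"z":0,"roll":-0.18},{"x":0,"y":0,"z":0,"roll":-0.36},{"x":0,"y":0,"z":0,"roll":-0.54},{"x":0,"y":0,"z":0,"roll":-0.72},{"x":0,"y":0,"z":0,"roll":-0.9},{"x":0,"y":0,"z":0,"roll":-1.08},{"x":0,"y":0,"z":0,"roll":-1.26},{"x":0,"y":0,"z":0,"roll":-1.44}]';python3 -c "
from h import *
where();go((11,0,105),flip=1)"
```

```text
[-3.01252844  0.32124745  0.31623552] [-4.15919921  1.16270248  3.75676888] [[-1.4  1.1]
 [-0.1  1.6]
 [-0.2  0.6]
 [-0.   0.3]
 [ 0.1 -1.1]
 [ 1.1 -1.2]]
time_s: 11.05
ee_pos: [0.6327, -0.0448, 0.4181]
orientation: [0.861, 0.509, -0.001, -0.001]
wrist_force: [-0.3, 0.0, -4.3]
opening: 0.0598
finger_force: 12.0
time_s: 12.05
ee_pos: [0.6327, -0.045, 0.4181]
orientation: [0.311, 0.95, -0.0, -0.001]
wrist_force: [0.8, -0.2, -4.4]
opening: 0.0603
finger_force: 12.0
bed mm [140.5  -1.4 167.3] F hol [ 0.8  0.  -4.4] open 0.06030907591651632 ff 11.992675960063934 t 12.05
shift [ 7.65 -2.59 11.88] roll -0.344 t 12.05 q [ 0.42  0.55 -0.66  1.77  0.4   0.96  0.53] F [ 0.8 -0.2 -4.4]
```

```bash
python3 -m crank '[{"x":0,"y":0,"z":0,"roll":-0.18},{"x":0,"y":0,"z":0,"roll":-0.344},{"x":0,"y":0,"z":0,"roll":-0.344}]'; python3 -c "
from h import *
where();c,s=np.cos(np.pi/6),.5
for X,Z in [(9,140),(-3,130)]: go((X*c+Z*s,1.5,-X*s+Z*c),flip=1)"
```

```text
time_s: 12.42
ee_pos: [0.6328, -0.0453, 0.4181]
orientation: [0.148, 0.989, 0.0, -0.001]
wrist_force: [-0.5, 0.1, -3.9]
opening: 0.0597
finger_force: 12.0
bed mm [140.6  -1.6 167.2] F hol [-0.5 -0.  -3.9] open 0.05974445626675362 ff 11.995989829301834 t 12.425
shift [2.9  0.29 7.51] roll -0.007 t 12.425 q [ 0.47  0.57 -0.75  1.77  0.46  0.98  0.81] F [-0.5  0.1 -3.9]
shift [4.1  0.28 8.52] roll -0.007 t 12.425 q [ 0.47  0.57 -0.75  1.77  0.46  0.98  0.81] F [-0.5  0.1 -3.9]
```

```bash
python3 -m crank '[{"x":1,"y":0.3,"z":2,"roll":0},{"x":2.5,"y":0.3,"z":4,"roll":0},{"x":2.9,"y":0.3,"z":6,"roll":0},{"x":2.9,"y":0.3,"z":7.3,"roll":0},{"x":3.4,"y":0.3,"z":8,"roll":0},{"x":4.1,"y":0.3,"z":8.5,"roll":0},{"x":4.1,"y":0.3,"z":8.5,"roll":0}]'; python3 -c "
from h import *
where()"
python3 -m crank '[{"x":0.6,"y":0,"z":0,"roll":0},{"x":1.2,"y":0,"z":0,"roll":0},{"x":1.8,"y":0,"z":0,"roll":0},{"x":2.4,"y":0,"z":0.05,"roll":0},{"x":2.4,"y":0,"z":0.05,"roll":0}]'; python3 -c "
from h import *
where();c,s=np.cos(np.pi/6),.5
for X,Z in [(-40,127),(-57,121)]: go((X*c+Z*s,1.5,-X*s+Z*c),flip=1)"
```

```text
time_s: 13.3
ee_pos: [0.5941, -0.0297, 0.3343]
orientation: [0.147, 0.989, -0.0, -0.0]
wrist_force: [0.6, -0.0, -4.0]
opening: 0.06
finger_force: 12.0
bed mm [ 63.    2.3 115.3] F hol [ 0.6  0.2 -4. ] open 0.059967825165525346 ff 11.997567415237427 t 13.3
time_s: 13.92
ee_pos: [0.5711, -0.0227, 0.3339]
orientation: [0.147, 0.989, -0.0, -0.0]
wrist_force: [0.6, 0.8, -3.7]
opening: 0.0596
finger_force: 12.0
bed mm [ 42.    2.5 126.9] F hol [ 0.4  0.9 -3.7] open 0.059611321699103006 ff 11.998436450958252 t 13.925
shift [ 1.3  -0.11  0.39] roll -0.005 t 13.925 q [ 0.41  0.59 -0.7   1.99  0.55  0.75  0.66] F [ 0.6  0.8 -3.7]
shift [ 3.   -0.12  0.99] roll -0.005 t 13.925 q [ 0.41  0.59 -0.7   1.99  0.55  0.75  0.66] F [ 0.6  0.8 -3.7]
```

```bash
python3 - <<'E'
from cell import bot
import cv2
c=bot.camera("scene");f=c["frame"][...,::-1]
f=cv2.resize(f[130:270,190:340],None,fx=4,fy=4,interpolation=cv2.INTER_CUBIC)
cv2.imwrite("pics/s4.png",f)
E
```

```text
(no output)
```

View pics/s4.png

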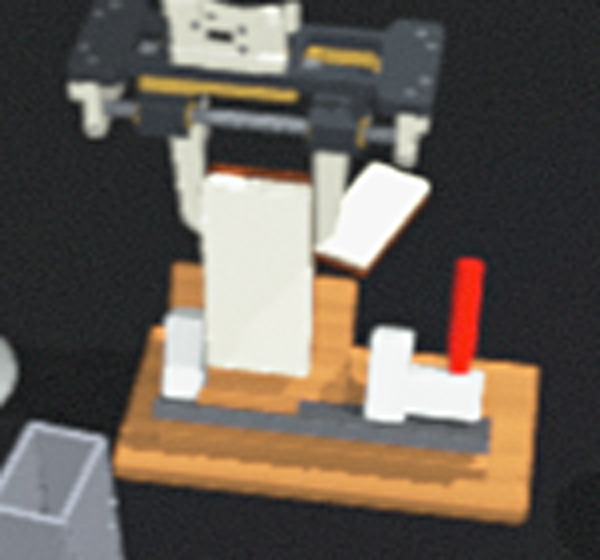

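```bash
python3 -m crank '[{"x":0.6,"y":-0.05,"z":0.15,"roll":0},{"x":1.2,"y":-0.1,"z":0.35,"roll":0},{"x":1.8,"y":-0.1,"z":0.55,"roll":0},{"x":2.3,"y":-0.1,"z":0.7,"roll":0},{"x":2.7,"y":-0.1,"z":0.9,"roll":0},{"x":2.9,"y":-0.1,"z":1,"roll":0},{"x":2.9,"y":-0.1,"z":1,"roll":0}]'; python3 - <<'E'
from h import *
from cell import bot
import cv2
where()
c=bot.camera("scene");f=c["frame"][...,::-1]
f=cv2.resize(f[130:270,190:340],None,fx=4,fy=4,interpolation=cv2.INTER_CUBIC)
cv2.imwrite("pics/s5.png",f)
v=np.load("v.npy")
for dz in(24,28,32):print(((proj(c,bw(v,[(22,-28,130+dz),(22,32,130+dz),(22,32,dz),(22,-28,dz)]))-[190,130])*4+1.5).round().tolist())
E
```

```text
time_s: 14.85
ee_pos: [0.5434, -0.0155, 0.3237]
orientation: [0.147, 0.989, -0.0, -0.0]
wrist_force: [-0.1, -0.6, -3.5]
opening: 0.0599
finger_force: 12.0
bed mm [ 12.1   1.4 132.4] F hol [ 0.  -0.6 -3.5] open 0.05985082730025937 ff 11.999362745555118 t 14.85
[[217.0, 143.0], [320.0, 153.0], [304.0, 371.0], [204.0, 361.0]]
[[217.0, 136.0], [321.0, 147.0], [304.0, 365.0], [204.0, 354.0]]
[[218.0, 130.0], [321.0, 140.0], [305.0, 358.0], [205.0, 348.0]]
```

View pics/s5.png

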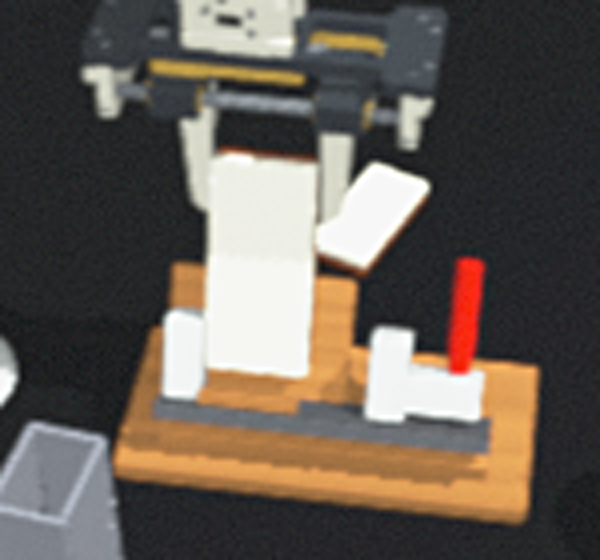

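```bash
python3 - <<'E'
import pickle;from h import *
s=pickle.load(open("scene0.pkl","rb"));v=np.load("v.npy")
Rz=R.from_euler("z",v[2]);o=bed(v)[1]
L=np.array([(11,-30,130),(11,30,130),(11,30,0),(11,-30,0),(-11,-30,130),(-11,30,130)])/1e3
def fit(ob,off,g):
    obs=(np.array(ob)+.5)/4-.5+off
    g=bed(v)[0].apply(np.array(g)/1e3)
    g=Rz.inv().apply(g)
    def f(u): # lean, grasp distance from foot, yaw,y
        P=Rz.apply(R.from_euler("zy",[u[2],u[0]]).apply(L-[0,0,u[1]])+g+[0,u[3],0]+[u[4],0,0])+o
        return (proj(s,P)-obs).ravel()
    F=lambda u:np.r_[f(u),u[2]/.02,u[3:]/.002]
    r=least_squares(F,[-.3,.105,0,0,0]);print("lean",np.degrees(r.x[0]).round(1),"dist",r.x[1:2]*1e3,"yaw,y,x",r.x[2:].round(4),"rms",np.std(r.fun).round(2))
fit([(183,229),(296,237),(298,440),(190,431),(186,214),(298,224)],[190,90],(115.8,-.8,183.4))
fit([(205,178),(311,186),(308,375),(206,366),(210,167),(312,173)],[190,130],(42,2.5,126.9))
fit([(210,155),(315,162),(308,376),(207,369),(214,151),(317,156)],[190,130],(12.1,1.4,132.4))
E
```

```text
lean -2.7 dist [98.37324528] yaw,y,x [ 0.0071  0.0017 -0.0008] rms 0.88
lean -8.8 dist [113.20236429] yaw,y,x [ 0.0082 -0.0004 -0.0001] rms 0.67
lean -24.0 dist [114.24062899] yaw,y,x [ 0.0113 -0.0012  0.0003] rms 0.76
```

```bash
python3 -m crank '[{"x":-0.1,"y":0,"z":0.17,"roll":0},{"x":-0.25,"y":0,"z":0.43,"roll":0},{"x":-0.4,"y":0,"z":0.7,"roll":0},{"x":-0.55,"y":0,"z":0.95,"roll":0},{"x":-0.65,"y":0,"z":1.13,"roll":0},{"x":-0.7,"y":0,"z":1.21,"roll":0},{"x":-0.7,"y":0,"z":1.21,"roll":0}]' - 16; python3 -c "
from h import *
where()"
python3 -m crank '[{"x":-0.05,"y":0,"z":0.09,"roll":0},{"x":-0.1,"y":0,"z":0.17,"roll":0},{"x":-0.1,"y":0,"z":0.17,"roll":0}]'; python3 -c "
from h import *
where()"

```

```text
time_s: 15.78
ee_pos: [0.5503, -0.0175, 0.3116]
orientation: [0.147, 0.989, 0.0, -0.0]
wrist_force: [1.1, 1.1, -4.3]
opening: 0.0602
finger_force: 16.0
bed mm [ 12.3   1.5 118.3] F hol [ 0.7  1.4 -4.3] open 0.060181226978744784 ff 15.999443167238496 t 15.775
time_s: 16.15
ee_pos: [0.5512, -0.0178, 0.3099]
orientation: [0.147, 0.989, 0.0, -0.0]
wrist_force: [1.1, 0.4, -4.0]
opening: 0.0597
finger_force: 16.0
bed mm [ 12.3   1.5 116.4] F hol [ 0.9  0.7 -4. ] open 0.05969765380669063 ff 15.999251782195643 t 16.15
```

```bash
python3 -m crank '[{"x":-0.05,"y":0,"z":0.09,"roll":0},{"x":-0.1,"y":0,"z":0.17,"roll":0},{"x":-0.1,"y":0,"z":0.17,"roll":0}]'; python3 -c "
from h import *
where()"
python3 -m crank '[{"x":-0.05,"y":0,"z":0.09,"roll":0},{"x":-0.1,"y":0,"z":0.17,"roll":0},{"x":-0.1,"y":0,"z":0.17,"roll":0}]'; python3 -c "
from h import *
where()"
python3 -m crank '[{"x":-0.05,"y":0,"z":0.09,"roll":0},{"x":-0.1,"y":0,"z":0.17,"roll":0},{"x":-0.1,"y":0,"z":0.17,"roll":0}]'; python3 -c "
from h import *
where()"

```

```text
time_s: 16.52
ee_pos: [0.5522, -0.0181, 0.3082]
orientation: [0.147, 0.989, -0.0, -0.0]
wrist_force: [1.6, 0.0, -4.1]
opening: 0.0599
finger_force: 16.0
bed mm [ 12.3   1.5 114.4] F hol [ 1.5  0.5 -4.1] open 0.05992129479693571 ff 15.999141692882404 t 16.525
time_s: 16.9
ee_pos: [0.5531, -0.0184, 0.3065]
orientation: [0.147, 0.989, 0.0, -0.0]
wrist_force: [0.0, -0.3, -3.4]
opening: 0.0598
finger_force: 16.0
bed mm [ 12.3   1.5 112.4] F hol [ 0.1 -0.3 -3.4] open 0.059787741649217845 ff 15.999140498461202 t 16.9
time_s: 17.27
ee_pos: [0.5532, -0.0181, 0.3058]
orientation: [0.147, 0.989, -0.0, -0.0]
wrist_force: [-7.4, 0.3, 11.8]
opening: 0.0597
finger_force: 16.0
bed mm [ 11.9   1.7 111.8] F hol [-7.2 -1.8 11.8] open 0.05965636281025786 ff 15.99764668266289 t 17.275
```

```bash
python3 -m crank '[{"x":0.05,"y":0,"z":-0.1,"roll":0},{"x":0.05,"y":-0.1,"z":-0.1,"roll":0},{"x":0.05,"y":-0.2,"z":-0.1,"roll":0},{"x":0.05,"y":-0.2,"z":-0.1,"roll":0}]'; python3 -c "
from h import *
where()"
python3 -m crank '[{"x":0,"y":-0.05,"z":0,"roll":0},{"x":0,"y":-0.1,"z":0,"roll":0},{"x":0,"y":-0.1,"z":0,"roll":0}]'; python3 -c "
from h import *
where()"

```

```text
time_s: 17.77
ee_pos: [0.5531, -0.0194, 0.3061]
orientation: [0.146, 0.989, 0.001, 0.0]
wrist_force: [-2.8, 5.3, 3.1]
opening: 0.0599
finger_force: 16.0
bed mm [ 12.4   0.9 111.9] F hol [-4.2  4.2  3.1] open 0.05993178757792889 ff 16.017577603342943 t 17.775
time_s: 18.15
ee_pos: [0.5529, -0.0202, 0.3062]
orientation: [0.146, 0.989, 0.001, 0.0]
wrist_force: [-2.9, 4.9, 3.1]
opening: 0.0598
finger_force: 16.0
bed mm [1.250e+01 1.000e-01 1.119e+02] F hol [-4.2  3.9  3.1] open 0.05977413874622112 ff 16.020299474475905 t 18.15
```

```bash
python3 -m crank '[{"x":0,"y":-0.05,"z":0,"roll":0},{"x":0,"y":-0.1,"z":0,"roll":0},{"x":0,"y":-0.1,"z":0,"roll":0}]'; python3 -c "
from h import *
where()"
python3 -m crank '[{"x":0,"y":-0.05,"z":0,"roll":0},{"x":0,"y":-0.1,"z":0,"roll":0},{"x":0,"y":-0.1,"z":0,"roll":0}]'; python3 -c "
from h import *
where()"
```

```text
time_s: 18.52
ee_pos: [0.5526, -0.0211, 0.3061]
orientation: [0.146, 0.989, 0.001, 0.0]
wrist_force: [-3.0, 5.3, 3.0]
opening: 0.0601
finger_force: 16.0
bed mm [ 12.4  -0.9 111.9] F hol [-4.4  4.2  3. ] open 0.0601019235198712 ff 16.018859245232306 t 18.525
time_s: 18.9
ee_pos: [0.5525, -0.0214, 0.3062]
orientation: [0.146, 0.989, 0.002, 0.001]
wrist_force: [-1.3, 8.2, 1.5]
opening: 0.0597
finger_force: 16.0
bed mm [ 12.5  -1.  112. ] F hol [-3.5  7.5  1.5] open 0.05970454327648358 ff 16.01453188166488 t 18.9
```

```bash
python3 -m crank '[{"x":0.1,"y":0.03,"z":0.05,"roll":0},{"x":0.2,"y":0.05,"z":0.05,"roll":0},{"x":0.2,"y":0.05,"z":0.05,"roll":0}]'; python3 -c "
from h import *
where()"
python3 -m crank '[{"x":0,"y":0,"z":0,"roll":0},{"x":0,"y":0,"z":0,"roll":0}]' 6.4; python3 -m crank '[{"x":0,"y":0,"z":0,"roll":0},{"x":0,"y":0,"z":0,"roll":0},{"x":0,"y":0,"z":0,"roll":0}]' 8.6;  python3 - <<'E'
from h import *
from cell import bot
import cv2
where()
c=bot.camera("scene");f=c["frame"][...,::-1]
f=cv2.resize(f[130:270,190:340],None,fx=4,fy=4,interpolation=cv2.INTER_CUBIC)
cv2.imwrite("pics/s6.png",f)
v=np.load("v.npy")
print(((proj(c,bw(v,[(22,-30,130),(22,30,130),(22,30,0),(22,-30,0)]))-[190,130])*4+1.5).round().tolist())
E
```

```text
time_s: 19.27
ee_pos: [0.5514, -0.021, 0.3058]
orientation: [0.146, 0.989, 0.002, 0.001]
wrist_force: [1.6, 5.2, -0.6]
opening: 0.0594
finger_force: 16.0
bed mm [ 11.5  -0.9 112. ] F hol [ 0.1  5.5 -0.6] open 0.059420031046989445 ff 16.01938550826162 t 19.275
time_s: 19.52
ee_pos: [0.5505, -0.0224, 0.3053]
orientation: [0.147, 0.989, 0.0, 0.0]
wrist_force: [-0.3, 2.3, -0.5]
opening: 0.0639
finger_force: 1.0
time_s: 19.9
ee_pos: [0.5503, -0.0226, 0.3054]
orientation: [0.147, 0.989, -0.0, -0.0]
wrist_force: [-0.0, 0.1, -0.1]
opening: 0.0851
finger_force: 0.0
bed mm [ 10.5  -3.4 112.2] F hol [-0.1  0.1 -0.1] open 0.08507597432285022 ff 0.0 t 19.9
[[211.0, 184.0], [314.0, 195.0], [297.0, 410.0], [198.0, 399.0]]
```

View pics/s6.png

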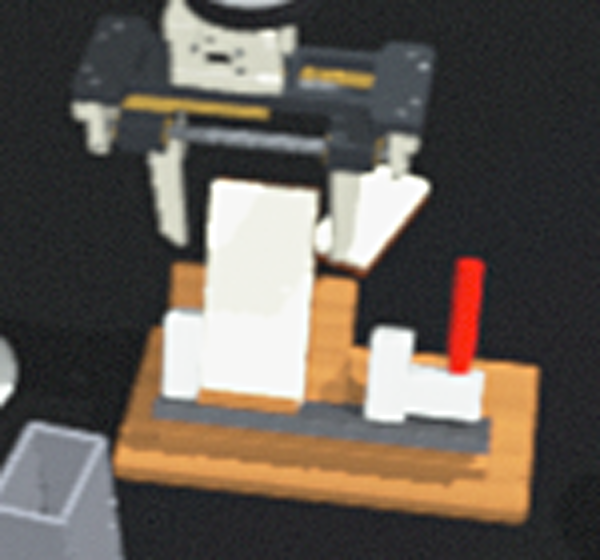

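```bash
python3 -m crank '[{"x":0,"y":0.3,"z":-2,"roll":0},{"x":0,"y":0.3,"z":-5,"roll":0},{"x":-1,"y":0.3,"z":-6,"roll":0},{"x":-4,"y":0.3,"z":-6,"roll":0},{"x":-8,"y":0.3,"z":-5,"roll":0},{"x":-8,"y":0.3,"z":-1,"roll":0},{"x":-8,"y":0.3,"z":3,"roll":0},{"x":-8,"y":0.3,"z":3.7,"roll":0}]'
python3 -m crank '[{"x":0.3,"y":0,"z":0,"roll":0},{"x":0.3,"y":0,"z":0,"roll":0},{"x":0.3,"y":0,"z":0,"roll":0},{"x":0.3,"y":0,"z":0,"roll":0}]' 0 10
python3 -c "
from h import *
where();c,s=np.cos(np.pi/6),.5
for X,Z in [(8,65)]: go((X*c+Z*s,0,-X*s+Z*c),flip=1)"
```

```text
time_s: 20.95
ee_pos: [0.6273, -0.0431, 0.2655]
orientation: [0.147, 0.989, -0.0, -0.002]
wrist_force: [-0.7, 0.2, 0.9]
opening: 0.0861
finger_force: 0.0
time_s: 21.45
ee_pos: [0.6251, -0.0419, 0.2693]
orientation: [0.147, 0.989, -0.0, 0.001]
wrist_force: [-0.6, 0.1, 0.0]
opening: 0.0508
finger_force: 0.0
bed mm [59.4 -0.5 42.2] F hol [-0.6 -0.   0. ] open 0.05076189394430709 ff 0.0 t 21.45
shift [2.24 0.04 0.12] roll -0.006 t 21.45 q [ 0.38  0.73 -0.62  1.91  0.64  0.71  0.65] F [-0.6  0.1  0. ]
```

```bash
python3 -m crank '[{"x":0.1,"y":0,"z":0,"roll":0},{"x":0.3,"y":0,"z":0,"roll":0},{"x":0.5,"y":0,"z":0,"roll":0},{"x":0.7,"y":0,"z":0,"roll":0},{"x":0.9,"y":0,"z":0,"roll":0},{"x":1.2,"y":0,"z":0,"roll":0},{"x":1.5,"y":0,"z":0,"roll":0},{"x":1.5,"y":0,"z":0,"roll":0}]'
python3 -c "
from h import *
where()"
python3 -m crank '[{"x":0.15,"y":0,"z":0,"roll":0},{"x":0.3,"y":0,"z":0,"roll":0},{"x":0.4,"y":0,"z":0,"roll":0},{"x":0.4,"y":0,"z":0,"roll":0}]'
python3 -c "
from h import *
where()"
```

```text
time_s: 22.45
ee_pos: [0.6103, -0.0373, 0.2684]
orientation: [0.147, 0.989, -0.0, -0.0]
wrist_force: [-0.6, 1.0, -0.2]
opening: 0.0008
finger_force: 0.0
bed mm [45.5 -0.4 49.3] F hol [-0.9  0.8 -0.2] open 0.0008430575998980227 ff 0.0 t 22.45
time_s: 22.95
ee_pos: [0.6067, -0.0362, 0.2684]
orientation: [0.147, 0.989, -0.0, -0.0]
wrist_force: [0.2, 0.4, -0.2]
opening: 0.0006
finger_force: 0.0
bed mm [42.1 -0.3 51.2] F hol [ 0.1  0.5 -0.2] open 0.0006018649339498033 ff 0.0 t 22.95
```

```bash
python3 -m crank '[{"x":0.1,"y":0,"z":0,"roll":0},{"x":0.2,"y":0,"z":0,"roll":0},{"x":0.3,"y":0,"z":0,"roll":0},{"x":0.3,"y":0,"z":0,"roll":0}]'
python3 -c "
from h import *
where()"
python3 -m crank '[{"x":0.1,"y":0,"z":0,"roll":0},{"x":0.2,"y":0,"z":0,"roll":0},{"x":0.2,"y":0,"z":0,"roll":0}]'
python3 -c "
from h import *
where()"
python3 -m crank '[{"x":0.1,"y":0,"z":0,"roll":0},{"x":0.2,"y":0,"z":0,"roll":0},{"x":0.2,"y":0,"z":0,"roll":0}]'
python3 -c "
from h import *
where()"
```

```text
time_s: 23.45
ee_pos: [0.6038, -0.0353, 0.2684]
orientation: [0.147, 0.989, -0.0, -0.0]
wrist_force: [0.7, 0.3, 0.7]
opening: 0.0004
finger_force: 0.0
bed mm [39.5 -0.3 52.7] F hol [0.6 0.5 0.7] open 0.0003746361782167476 ff 0.0 t 23.45
time_s: 23.82
ee_pos: [0.6023, -0.0349, 0.2686]
orientation: [0.147, 0.989, 0.0, 0.001]
wrist_force: [2.3, -1.3, 0.6]
opening: 0.0002
finger_force: 1.1
bed mm [38.4 -0.2 53.5] F hol [ 2.5 -0.6  0.6] open 0.000225764410915982 ff 1.0901267637382261 t 23.825
time_s: 24.2
ee_pos: [0.601, -0.0345, 0.2688]
orientation: [0.147, 0.989, 0.0, 0.001]
wrist_force: [6.7, -1.5, -1.6]
opening: 0.0003
finger_force: 2.7
bed mm [37.6 -0.2 54.3] F hol [ 6.9  0.5 -1.6] open 0.00033452042149242466 ff 2.665482962038368 t 24.2
```

```bash
python3 -m crank '[{"x":-1,"y":0,"z":0,"roll":0},{"x":-3,"y":0,"z":0,"roll":0},{"x":-4,"y":0,"z":-3,"roll":0},{"x":-4,"y":0,"z":-7,"roll":0},{"x":-4,"y":3,"z":-10,"roll":0},{"x":-4,"y":7,"z":-10,"roll":0},{"x":-3,"y":11,"z":-10,"roll":0},{"x":-1,"y":12,"z":-10,"roll":0}]' 2.6
python3 -m crank '[{"x":1,"y":0.1,"z":0,"roll":0},{"x":1,"y":0.1,"z":0,"roll":0}]'
python3 -c "
from h import *
where();go((13,121.5,90),flip=1)"
```

```text
time_s: 25.2
ee_pos: [0.6442, 0.0806, 0.3681]
orientation: [0.145, 0.989, 0.001, -0.001]
wrist_force: [-0.1, -1.0, -0.9]
opening: 0.0256
finger_force: 0.0
time_s: 25.45
ee_pos: [0.6345, 0.0805, 0.3683]
orientation: [0.147, 0.989, -0.001, -0.0]
wrist_force: [0.3, 0.7, 0.4]
opening: 0.026
finger_force: 0.0
bed mm [ 86.3 119.2 141.1] F hol [0.1 0.7 0.4] open 0.026022531897248465 ff 0.0 t 25.45
shift [3.79 0.22 8.09] roll -0.006 t 25.45 q [ 0.24  0.63 -0.71  1.81  0.51  0.9   0.57] F [0.3 0.7 0.4]
```

```bash
python3 -m crank '[{"x":2,"y":0.2,"z":0,"roll":0},{"x":3.8,"y":0.2,"z":0,"roll":0},{"x":3.8,"y":0.2,"z":1,"roll":0},{"x":3.8,"y":0.2,"z":4,"roll":0},{"x":3.8,"y":0.2,"z":6.5,"roll":0},{"x":3.8,"y":0.2,"z":8,"roll":0},{"x":3.8,"y":0.2,"z":8,"roll":0}]'
python3 -m crank '[{"x":0,"y":0,"z":0,"roll":0},{"x":0,"y":0,"z":0,"roll":0},{"x":0,"y":0,"z":0,"roll":0},{"x":0,"y":0,"z":0,"roll":0}]' 0 25
python3 -c "
from h import *
where()"
```

```text
time_s: 26.32
ee_pos: [0.5995, 0.0942, 0.2872]
orientation: [0.147, 0.989, -0.0, -0.001]
wrist_force: [0.1, -0.3, 0.4]
opening: 0.026
finger_force: 0.0
time_s: 26.82
ee_pos: [0.5994, 0.0933, 0.289]
orientation: [0.147, 0.989, -0.001, 0.0]
wrist_force: [-1.6, -4.6, 2.7]
opening: 0.0136
finger_force: 25.0
bed mm [ 14.5 121.4  90.9] F hol [-0.3 -4.9  2.7] open 0.013552758528986186 ff 24.995291233062744 t 26.825
```

```bash
python3 -m crank '[{"x":0,"y":-0.5,"z":0,"roll":0},{"x":0,"y":-1.1,"z":0,"roll":0},{"x":0,"y":-1.7,"z":0,"roll":0},{"x":0,"y":-2.3,"z":0,"roll":0},{"x":0,"y":-2.9,"z":0,"roll":0},{"x":0,"y":-3.4,"z":0,"roll":0},{"x":0,"y":-3.8,"z":0,"roll":0},{"x":0,"y":-3.8,"z":0,"roll":0}]'
python3 -c "
from h import *
where()"
python3 -m crank '[{"x":0,"y":-0.08,"z":0,"roll":0},{"x":0,"y":-0.15,"z":0,"roll":0},{"x":0,"y":-0.2,"z":0,"roll":0},{"x":0,"y":-0.2,"z":0,"roll":0}]'
python3 -c "
from h import *
where()"
python3 -m crank '[{"x":0,"y":-0.08,"z":0,"roll":0},{"x":0,"y":-0.15,"z":0,"roll":0},{"x":0,"y":-0.15,"z":0,"roll":0}]'
python3 -c "
from h import *
where()"
```

```text
time_s: 27.82
ee_pos: [0.5887, 0.0574, 0.289]
orientation: [0.147, 0.989, -0.0, 0.001]
wrist_force: [2.6, 0.6, 7.4]
opening: 0.0134
finger_force: 25.0
bed mm [14.6 84.2 90.8] F hol [2.3 1.4 7.4] open 0.013408107891570119 ff 24.999906420707703 t 27.825
time_s: 28.32
ee_pos: [0.5882, 0.056, 0.289]
orientation: [0.147, 0.989, 0.0, 0.001]
wrist_force: [4.1, 0.9, 5.9]
opening: 0.0133
finger_force: 25.0
bed mm [14.5 82.9 90.9] F hol [3.7 2.  5.9] open 0.013303272499869432 ff 24.997808933258057 t 28.325
time_s: 28.7
ee_pos: [0.5878, 0.0546, 0.289]
orientation: [0.147, 0.989, 0.0, 0.001]
wrist_force: [2.9, 2.9, 5.3]
opening: 0.0133
finger_force: 25.0
bed mm [14.5 81.4 90.9] F hol [1.9 3.6 5.3] open 0.013292511161599222 ff 24.99771147966385 t 28.7
```

```bash
python3 -m crank '[{"x":0,"y":-0.05,"z":0,"roll":0},{"x":0,"y":-0.1,"z":0,"roll":0},{"x":0,"y":-0.1,"z":0,"roll":0}]'
python3 -c "
from h import *
where()"
python3 -m crank '[{"x":0,"y":-0.05,"z":0,"roll":0},{"x":0,"y":-0.1,"z":0,"roll":0},{"x":0,"y":-0.1,"z":0,"roll":0}]'
python3 -c "
from h import *
where()"
```

```text
time_s: 29.08
ee_pos: [0.5876, 0.0541, 0.289]
orientation: [0.147, 0.989, 0.001, 0.001]
wrist_force: [4.3, 3.7, 5.5]
opening: 0.0133
finger_force: 25.0
bed mm [14.6 81.2 90.9] F hol [3.1 4.8 5.5] open 0.013255043502601309 ff 24.996628761291504 t 29.075
time_s: 29.45
ee_pos: [0.5875, 0.0538, 0.289]
orientation: [0.147, 0.989, 0.001, 0.001]
wrist_force: [5.5, 5.0, 3.5]
opening: 0.0134
finger_force: 25.0
bed mm [14.6 81.  90.9] F hol [3.9 6.4 3.5] open 0.013429054217499065 ff 24.99731183052063 t 29.45
```

```bash
python3 -m crank '[{"x":0,"y":-0.1,"z":0,"roll":0},{"x":0,"y":-0.2,"z":0,"roll":0},{"x":0,"y":-0.3,"z":0,"roll":0},{"x":0,"y":-0.3,"z":0,"roll":0}]'
python3 -c "
from h import *
where()"
python3 -m crank '[{"x":0,"y":0.4,"z":0,"roll":0},{"x":0,"y":0.4,"z":0,"roll":0},{"x":0,"y":0.4,"z":0,"roll":0},{"x":0,"y":0.4,"z":-2,"roll":0},{"x":0,"y":0.4,"z":-6,"roll":0},{"x":-3,"y":1,"z":-10,"roll":0},{"x":-6,"y":3,"z":-11,"roll":0},{"x":-6,"y":3,"z":-11,"roll":0}]' 2.6
python3 - <<'E'
from h import *
from cell import bot
import cv2
where()
c=bot.camera("scene");f=c["frame"][...,::-1]
f=cv2.resize(f[165:265,210:340],None,fx=6,fy=6,interpolation=cv2.INTER_CUBIC)
c=bot.camera("top");cv2.imwrite("pics/t7.png",c["frame"][...,::-1])
cv2.imwrite("pics/s7.png",f)
E
```

```text
time_s: 29.95
ee_pos: [0.5871, 0.0529, 0.2891]
orientation: [0.146, 0.989, 0.004, 0.002]
wrist_force: [7.3, 13.3, -2.3]
opening: 0.0135
finger_force: 25.0
bed mm [14.6 80.8 91. ] F hol [ 3.2 14.8 -2.3] open 0.013488474193225075 ff 25.009127855300903 t 29.95
time_s: 30.95
ee_pos: [0.6535, 0.0617, 0.4007]
orientation: [0.147, 0.989, 0.001, 0.002]
wrist_force: [0.3, -0.4, -0.7]
opening: 0.0259
finger_force: 0.0
bed mm [123.4 107.2 157.1] F hol [ 0.4 -0.3 -0.7] open 0.025911251998807575 ff 0.0 t 30.95
```

View pics/s7.png

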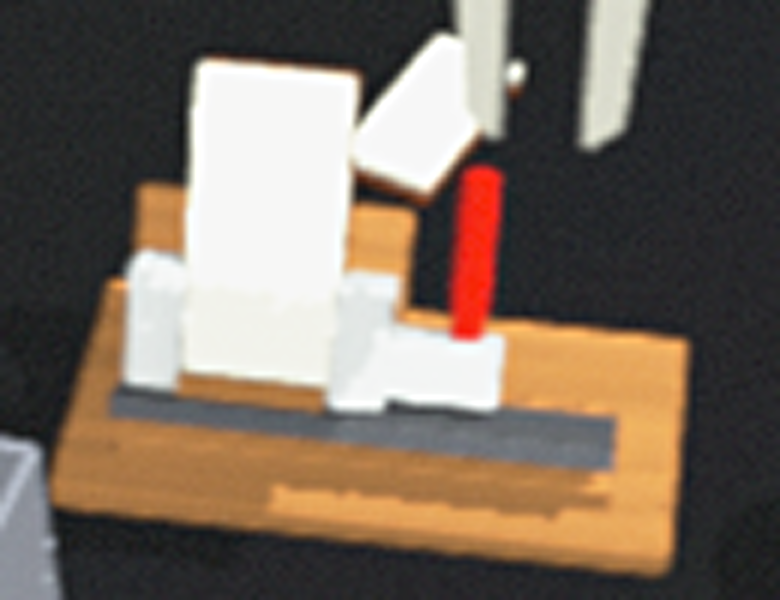

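```bash
python3 -c "
from cell import bot
print(bot.hand_in())"
```

```text
the job is handed in; nothing more can be done
None
```

I turned the stone and handed the job in at about 31 s of the 64 s allowed: in the last picture it stands on the ledge with its white side outward, and the jaw and post are back where they were at the start, with the jaw shut against it.

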